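# Clamp the passed filter module and leave the clamp nut a quarter turn off its stop

### The job

Sort the two filter modules by their tags: seat the yellow-tagged one flat in the yellow-marked pocket of the clamp fixture and lay the red-tagged one flat in the red-marked reject nest. Then screw the fixture's knurled brass cap nut down (clockwise from above) until it bottoms out, back it off a quarter turn so that the glass is not strained, and finish while still gripping the nut there, without letting go. Leave the petri dish, the canister and the small cover-glass box where they are.

Things in the scene. Friction and masses are not known exactly. Their poses are not given: they have to be found in the camera images.
- clamp: clamp fixture fixed to the bench: aluminium base plate 76 x 140 x 14 mm (x, y, z), origin at the centre of its underside. The shallow dark-walled pocket with a yellow bar on its front edge (its -x side) is in the +y half; the brass nut stands in the -y half. Keep the arm off the lamp supply (208 mm tall, from x 0.54 m on and y 0.30 m to the left) and off the monitor at the right.
- pocket (a point): centre of the pocket's floor, 35 mm to +y of the fixture's centre, 14 mm above the bench, axes as the fixture's. Takes a module with its x axis along x, either way round: 50 mm long in x; in y the fixed wall's face is at +19.5 mm, the jaw's at -19.5 mm when the nut is bottomed, 1.5 mm farther out per rad undone. Walls and jaw stand only 8 mm above the floor: grip modules near their top.
- cap_nut: knurled brass cap nut with a vertical axis, 36 mm in diameter and 25 mm tall; origin on its axis at its underside, 42 mm to -y of the fixture's centre, 31 mm above the bench when bottomed. It rises by 1.3 mm per rad undone. It is captive, already started on its thread. This frame rises but does not turn. Below it is a 22 mm boss, then the base plate's top at 14 mm.
- nut_grip (a point): point on the nut's axis at mid height of the nut (12.5 mm under its top), where to grip it across any diameter; 44 mm above the bench when bottomed. The taller things near it are a module in the pocket, whose nearest face is about 57 mm from the axis and whose top is 50 mm above the bench.
- nut_turn (a joint): turning angle of the nut in rad: 0 = bottomed out on its stop; positive = undone (anticlockwise from above). Starts between 1.95 and 2.9; friction 0.06 N m. A quarter turn off the stop is 1.57. A white stripe on its top points along the fixture's -x (black index line) at 0 and along its -y (blue index line) at 1.57.
- reject_nest: shallow grey plastic tray fixed to the bench, 72 x 66 x 12 mm (x, y, z) with 4 mm walls and a 4 mm floor, a red bar on its front edge (-x side); inside 64 x 58 mm; origin at the centre of its underside.
- reject_floor (a point): centre of the inner floor of the reject nest, 4 mm above the bench; the walls stand 8 mm above it.
- module_pass: the passed filter module: black block 44 x 38 x 36 mm (x, y, z; about 90 g) with a YELLOW tag along the -x edge of its top (3 mm proud), a round green window in the top and a purple one on the -x face (3 mm proud). Origin on its underside; the block runs from -20 to +24 mm in x, -19 to +19 mm in y. Grip it across the plain y sides (38 mm).
- module_pass_base (a point): middle of the underside of the yellow-tagged module (2 mm to +x of its origin).
- module_reject: the rejected filter module: the same as the other but with a RED tag on its top.
- module_reject_base (a point): middle of the underside of the red-tagged module (2 mm to +x of its origin).
- petri: bystander: petri dish, 60 mm in diameter, 15 mm tall; origin at the centre of its underside.
- canister: bystander: clear objective canister with a black screw lid, 45 mm in diameter, 64 mm tall; origin at the centre of its underside.
- glass_box: bystander: small white cover-glass box, 33 x 33 x 19 mm; origin at the centre of its underside.
Things that resemble listed ones, but are neither listed nor needed, are in the scene too. What is shaped like the module_pass but blue is not meant.

How it is judged:
By the outcome, as a careful person would: the job done as asked, in the order asked, and still so for the second after the job is handed in, while the arm keeps its last pose, push and grip.
It also fails if it takes over 72 s, if anything falls off the work surface, if the arm or the gripper's body presses on something with over 40 N, if the wrist force passes 120 N, or if a joint passes its speed limit or range.

### The arm

A 6-joint arm with a two-finger parallel gripper is mounted at the origin on a cart in front of the work surface, level with it; the furniture and walls round the work are solid. World frame = base frame: x ahead of the robot, y to its left, z up, the work surface at z = 0. Lengths are in m, angles in rad, forces in N, time in s.
With the tool pointing down it reaches from about 0.4 to 0.925 m from the base axis. Payload 3.4 kg.
Tool frame: the origin (TCP) lies midway between the tips of the shut fingers; the grasp point (between the pads) lies 19 mm behind it; z points along the fingers, y is the line along which they close (so a half turn about z gives the same grasp; the last joint's range is limited). The gripper opens to 85 mm and grips with 20 to 120 N. Pads are 22 mm wide; open, the fingers measure 114 mm over their backs; the gripper's body (76 mm by 85 mm) begins 54 mm behind the grasp point. The pads swing forward as they close: fully open they stand 13 mm farther back than shut.
Start: joints at [-1.258, 0.307, 1.506, -0, 1.328, -0.073], TCP at [0.217, -0.533, 0.231] pointing down, gripper open.
Joint ranges: [-3.12, 3.12], [-1.05, 2.28], [0.14, 2.33], [-1.42, 4.57], [0.1, 2.73], [-2.68, 2.68]. Speed limits (rad/s): [2.57, 2.57, 3.14, 3.14, 3.14, 3.14].

### API

Orientations are given as [roll, pitch, yaw] about the fixed x, y, z axes, in that order (R = Rz(yaw) Ry(pitch) Rx(roll)).
In Python, from workcell import status, cams, ticket gives the robot as it stands.
- The arm moves only by the tool apply_moves, never from a script. Its argument "moves" is one flat list of numbers, 6 for each row, row after row: the shift along the tool's x, y, z in cm, then the turn, a rotation vector about the tool's x, y, z in degrees. A call has 1 to 20 rows; each row shifts and turns the commanded pose from where the row before left it, along the tool's axes as they then stand; what a row does not reach is not made up. A row lasts 1/10 s, in which the tool goes at most 50 mm and 8.59 degrees, less where a joint would pass 70% of its speed; a pose out of reach is approached as far as the arm can. A call with a gripper value outside its range is refused whole. "jaw" is the opening, from 0 (shut) to 1 (fully open), set as the call begins (left out, the last holds). The fingers move at their own pace and stop on an object; "force" is the grip in N (left out, the last holds). Time passes only in rows, so rows that do not move let the fingers close. It gives the time, the measured TCP pose, the force, the opening and the grip force at its end, in the units of the state.
- status.read_state(): the state, without advancing time (a new reading comes with each control period).
- cams.capture(name): name is "scene" or "top" or "wrist"; returns the picture (480x640x3 uint8, red, green, blue); there is no depth.
- cams.camera_info(name): a dict with "fx", "fy", "cx", "cy" (pixels), "world_to_cam" (4x4, takes a point from world to camera coordinates). Camera axes: x right, y down, z forward; pixel columns grow to the right and rows downward; lengths in m; the calibration is good to about 2 mm. A picture is of the moment at which its call begins: read the wrist's pose just before it. camera_info takes no time and is no camera call; for the wrist camera it gives the pose at the moment of the call.
- ticket.close_job(): hands the job in; it is judged then, once.
The state is a dict: "time": time; "joint_positions": joint angles; "dq": joint speeds; "tau": joint torques, N m; "position": TCP position; "eef_rot": TCP orientation; "contact_force": force on the tool from outside, world axes, zero at the start; "ft_torque": the same for the moment, N m; "finger_gap": finger opening in m; "gripper_force": force on a finger pad.
Only numpy, scipy, OpenCV 4.12 (cv2) and the standard library are available. Lean on these libraries where they do the work, as an engineer would, in place of code of your own. Each camera call takes 0.05 s, during which the arm holds its last target. There are 200 camera calls.

## Working session

There is one attempt and no reset: what is moved stays moved. The work goes in short steps, Python scripts to look and compute and a tool call to move; the robot and the scene stay as the last step left them, time stands still between calls to the robot, and variables do not carry over. Pictures are saved under pics/ and viewed, at most 10 in all, crops included, and the job is handed in when it is done.

Besides the shell and the picture viewer there is one more tool, called after "Request:" as name(argument=value, ...) on one line, values as JSON. apply_moves: Moves the arm, as the interface text tells. Its arguments: {"type":"object","properties":{"moves":{"type":"array","items":{"type":"number"}},"jaw":{"type":"number"},"force":{"type":"number"}},"required":["moves"]}

```bash
mkdir -p pics; ls
python3 - <<'E'
from workcell import status,cams
import cv2,numpy as np
s=status.read_state();print({k:np.round(v,3).tolist() for k,v in s.items()})
for n in ("top","scene"):
    im=cams.capture(n);cv2.imwrite(f"pics/{n}0.png",im[:,:,::-1])
    i=cams.camera_info(n);print(n,i["fx"],i["cx"],i["cy"],np.round(i["world_to_cam"],3).tolist())
E
```

```text
pics
{'time': 0.0, 'joint_positions': [-1.258, 0.308, 1.508, -0.0, 1.328, -0.074], 'dq': [0.0, 0.001, 0.001, -0.001, 0.0, -0.001], 'tau': [-0.004, -45.756, -25.192, -0.0, 0.013, 0.0], 'position': [0.217, -0.532, 0.23], 'eef_rot': [-3.14, -0.0, 0.387], 'contact_force': [0.252, -0.142, -0.198], 'ft_torque': [-0.036, -0.003, -0.016], 'gripper_force': 0.0, 'finger_gap': 0.086}
top 567.0470021310745 317.0501352862276 247.1733033606 [[0.017, -1.0, -0.011, 0.186], [-0.997, -0.016, -0.076, 0.561], [0.076, 0.012, -0.997, 1.286], [0.0, 0.0, 0.0, 1.0]]
scene 489.47367457878994 325.106088539482 238.05789497746838 [[-0.718, -0.695, 0.018, 0.522], [-0.493, 0.492, -0.718, 0.239], [0.49, -0.524, -0.696, 0.731], [0.0, 0.0, 0.0, 1.0]]
```

View pics/top0.png

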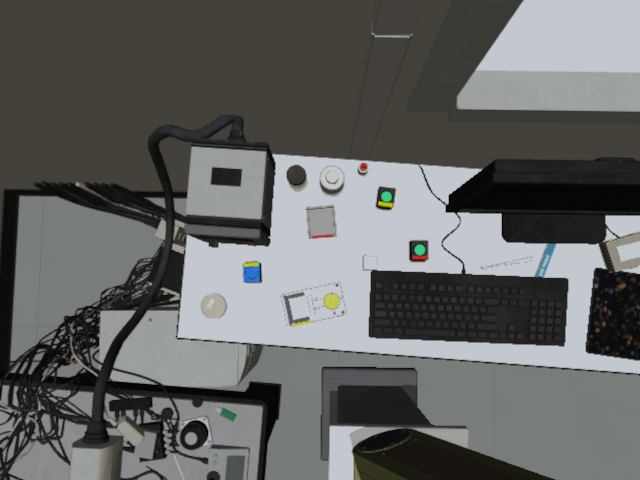

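View pics/scene0.png

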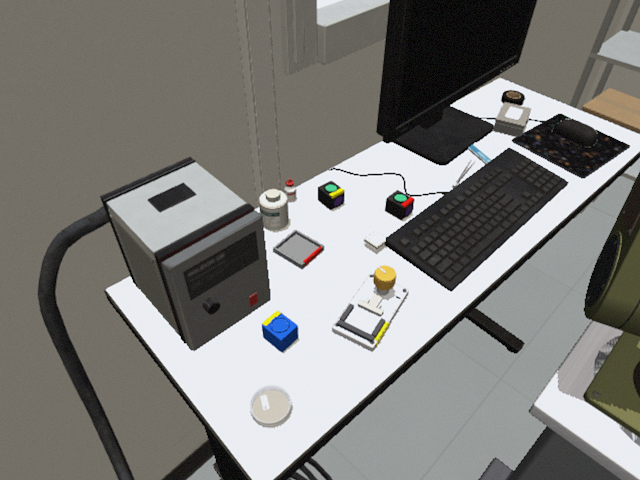

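The top view shows the red-tagged module at about (419,250) and the yellow-tagged one at (386,197). The nest is at (321,222), the clamp at (314,304) with its nut at (332,300), and the box at (370,262). The blue decoy is at (252,272). In the scene view both modules' tags face the robot.

```bash
cat > h.py <<'E'
from workcell import status,cams
import cv2,numpy as np
from scipy.spatial.transform import Rotation as R
def ray(info,uv,z):
    T=np.array(info["world_to_cam"]);r=T[:3,:3].T;c=-r@T[:3,3]
    d=r@np.array([(uv[0]-info["cx"])/info["fx"],(uv[1]-info["cy"])/info["fy"],1])
    return c+d*(z-c[2])/d[2]
def blobs(im,lo,hi,amin=8):
    h=cv2.cvtColor(im,cv2.COLOR_RGB2HSV);m=cv2.inRange(h,np.array(lo),np.array(hi))
    n,l,s,c=cv2.connectedComponentsWithStats(m)
    return [(c[i],s[i][4],s[i][:4].tolist(),l==i) for i in range(1,n) if s[i][4]>=amin]
COL={"yellow":((22,120,90),(34,255,255)),"red":((0,150,90),(6,255,255)),"green":((60,120,60),(85,255,255)),"blue":((100,150,60),(125,255,255)),"brass":((12,80,80),(24,255,255))}
def show(n,zs,amin=8):
    i=cams.camera_info(n);im=cams.capture(n)
    for k,(lo,hi) in COL.items():
        for c,a,b,m in blobs(im,lo,hi,amin):
            p=ray(i,c,zs.get(k,0.039));print(k,np.round(c,1),a,b,np.round(p,4), np.round(cv2.minAreaRect(np.argwhere(m)[:,::-1].astype(np.float32))[1:],1) if 0 else "")
    return im,i
E
python3 - <<'E'
from h import *
im,i=show("top",{"yellow":.039,"red":.039,"green":.037})
show("scene",{"yellow":.039,"red":.039,"green":.037})
for n,uv,z in [("nest",(321,222),.012),("box",(370,262),.019),("petri",(213,306),.015),("clampcorners",(282,295),.014),("c2",(341,281),.014),("c3",(348,312),.014),("c4",(290,327),.014),("nut",(332,300),.058),("can",(296,175),.064),("bottle",(332,179),.08),("keyb",(370,272),.02)]: print(n,np.round(ray(i,uv,z),4))
cv2.imwrite("pics/topc.png",cv2.resize(im[150:340,200:450],None,fx=3.2,fy=3.0,interpolation=cv2.INTER_CUBIC)[:,:,::-1])
E
```

```text
yellow [385.1 203.8] 76 [378, 201, 15, 7] [0.659  0.0406 0.039 ] 
yellow [250.7 264. ] 43 [244, 262, 14, 4] [0.5163 0.3451 0.039 ] 
yellow [331.2 301. ] 168 [324, 293, 15, 16] [0.4355 0.1607 0.039 ] 
yellow [301.4 322.4] 36 [294, 320, 16, 6] [0.3863 0.227  0.039 ] 
red [363.4 166.3] 29 [361, 164, 6, 6] [0.7454 0.091  0.039 ] 
red [322.  235.8] 31 [313, 235, 20, 3] [0.5833 0.1837 0.039 ] 
red [419.2 257. ] 69 [412, 255, 16, 5] [ 0.5382 -0.0378  0.039 ] 
green [386. 196.] 103 [381, 191, 11, 11] [0.6774 0.0384 0.037 ] 
green [419.4 249.3] 110 [414, 244, 12, 11] [ 0.556  -0.0385  0.037 ] 
green [227.7 414.1] 89 [221, 409, 15, 11] [0.1797 0.3881 0.037 ] 
blue [251.8 273.9] 248 [244, 263, 17, 19] [0.4937 0.342  0.039 ] 
brass [622.  285.7] 20 [619, 284, 7, 5] [ 0.4808 -0.4939  0.039 ] 
brass [629.2 340.1] 10 [628, 337, 4, 7] [ 0.3596 -0.507   0.039 ] 
yellow [336.1 192.6] 84 [329, 188, 15, 11] [0.6569 0.0406 0.039 ] 
yellow [385.4 273.3] 211 [375, 266, 21, 16] [0.445  0.1419 0.039 ] 
yellow [270.7 317.8] 80 [262, 311, 18, 15] [0.5143 0.3444 0.039 ] 
yellow [381.4 331.6] 119 [374, 322, 16, 
[... 432 characters left out ...]
 108.5] 1477 [582, 88, 58, 45] [ 0.3816 -0.7325  0.039 ] 
brass [513.1  94.5] 82 [507, 91, 14, 8] [ 0.6084 -0.6061  0.039 ] 
brass [537.8 136.7] 12 [536, 135, 4, 4] [ 0.4627 -0.458   0.039 ] 
brass [588.2 154.2] 8 [586, 153, 6, 4] [ 0.3458 -0.4724  0.039 ] 
brass [566.6 163.2] 8 [565, 162, 4, 3] [ 0.3655 -0.4023  0.039 ] 
brass [384.4 277.7] 423 [374, 266, 22, 24] [0.4398 0.151  0.039 ] 
nest [0.6181 0.1867 0.012 ]
box [0.5261 0.0721 0.019 ]
petri [0.4189 0.4327 0.015 ]
clampcorners [0.4469 0.274  0.014 ]
c2 [0.4814 0.1383 0.014 ]
c3 [0.4104 0.1212 0.014 ]
c4 [0.3739 0.254  0.014 ]
nut [0.438  0.1591 0.058 ]
can [0.7177 0.2445 0.064 ]
bottle [0.7066 0.1633 0.08  ]
keyb [0.5031 0.072  0.02  ]
```

View pics/topc.png

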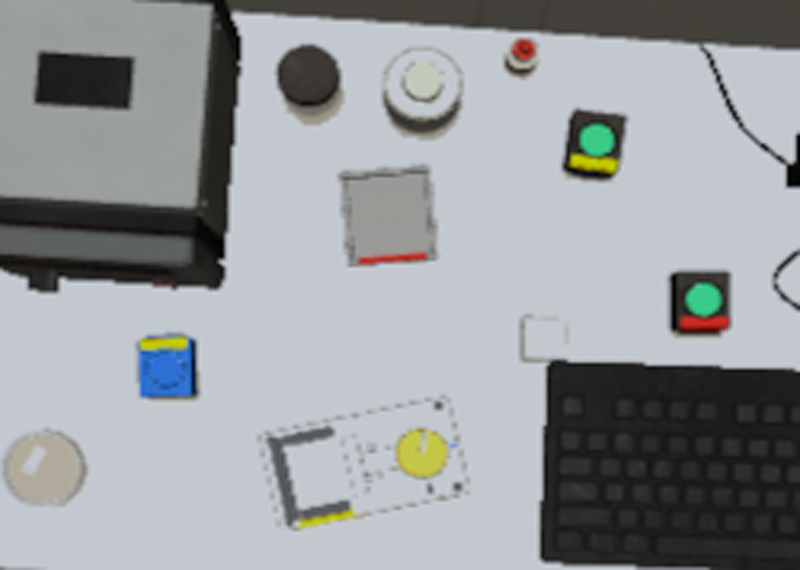

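The crop shows the fixture yawed about +14°, with the nut's stripe pointing roughly toward +x. That puts the nut at about 2.7 rad undone. Next I'll go over the modules for a close look.

```bash
cat >> h.py <<'E'
def plan(x,y,z,yaw_deg):
    s=status.read_state();r=R.from_euler("xyz",s["eef_rot"]);p=np.array(s["position"])
    g=R.from_euler("xyz",[np.pi,0,np.radians(yaw_deg)])
    tr=np.degrees((r.inv()*g).as_rotvec())
    print("turn(tool,deg)",np.round(tr,2),"shift AFTER turn cm",np.round(g.inv().apply(np.array([x,y,z])-p)*100,2),"shift before",np.round(r.inv().apply(np.array([x,y,z])-p)*100,2))
def wcam():
    s=status.read_state();r=R.from_euler("xyz",s["eef_rot"]);T=np.array(cams.camera_info("wrist")["world_to_cam"])
    c=-T[:3,:3].T@T[:3,3];print("cam in tool",np.round(r.inv().apply(c-s["position"]),4),"axis",np.round(r.inv().apply(T[2,:3]),3),"camx",np.round(r.inv().apply(T[0,:3]),3),cams.camera_info("wrist")["fx"])
E
python3 -c "
from h import *
wcam();plan(.53,-.04,.2,0)"
```

```text
cam in tool [ 0.0748  0.0004 -0.1419] axis [-0.294 -0.     0.956] camx [-0.001  1.     0.   ] 406.2358642074267
turn(tool,deg) [-7.000e-02  1.000e-02  2.216e+01] shift AFTER turn cm [ 31.32 -49.21   3.07] shift before [ 47.57 -33.76   3.12]
```

Request:
apply_moves(moves=[0, 0, 0, 0, 0, 7.4, 0, 0, 0, 0, 0, 7.4, 0, 0, 0, 0, 0, 7.4, 2.1, -3.3, 0.2, 0, 0, 0, 2.1, -3.3, 0.2, 0, 0, 0, 2.1, -3.3, 0.2, 0, 0, 0, 2.1, -3.3, 0.2, 0, 0, 0, 2.1, -3.3, 0.2, 0, 0, 0, 2.1, -3.3, 0.2, 0, 0, 0, 2.1, -3.3, 0.2, 0, 0, 0, 2.1, -3.3, 0.2, 0, 0, 0, 2.1, -3.3, 0.2, 0, 0, 0, 2.1, -3.3, 0.2, 0, 0, 0, 2.1, -3.3, 0.2, 0, 0, 0, 2.1, -3.3, 0.2, 0, 0, 0, 2.1, -3.3, 0.2, 0, 0, 0, 2.1, -3.3, 0.2, 0, 0, 0, 2.1, -3.3, 0.2, 0, 0, 0, 0, 0, 0, 0, 0, 0])

```text
time: 2.1
position: [0.5346, -0.034, 0.201]
eef_rot: [-3.14, -0.002, 0.004]
contact_force: [-0.7, 0.1, -0.3]
finger_gap: 0.085
gripper_force: 0.0
```

Run:
```python
from h import *
print(status.read_state()["position"],status.read_state()["eef_rot"])
im,i=show("wrist",{"yellow":.039,"red":.039,"green":.037},40)
cv2.imwrite("pics/w1.png",im[:,:,::-1])
```

```text
[ 0.53463379 -0.03404475  0.20096922] [-3.13978996e+00 -1.61650991e-03  3.60612716e-03]
yellow [212.9  28.2] 805 [188, 17, 51, 23] [0.6578 0.0375 0.039 ] 
yellow [ 74.3 331.2] 1159 [53, 312, 43, 38] [0.4232 0.1723 0.039 ] 
yellow [ 47.4 352.3] 66 [22, 346, 40, 13] [0.4024 0.1993 0.039 ] 
red [ 47.9 133.1] 359 [17, 128, 64, 11] [0.5877 0.1633 0.039 ] 
red [327.  201.5] 499 [305, 196, 45, 12] [ 0.5371 -0.0413  0.039 ] 
green [209.3   7.5] 198 [196, 0, 37, 19] [0.6708 0.0395 0.037 ] 
green [325.8 187.1] 230 [311, 177, 32, 18] [ 0.5479 -0.0403  0.037 ] 
brass [ 83.4 316.1] 391 [54, 298, 48, 50] [0.4377 0.1623 0.039 ]
```

View pics/w1.png

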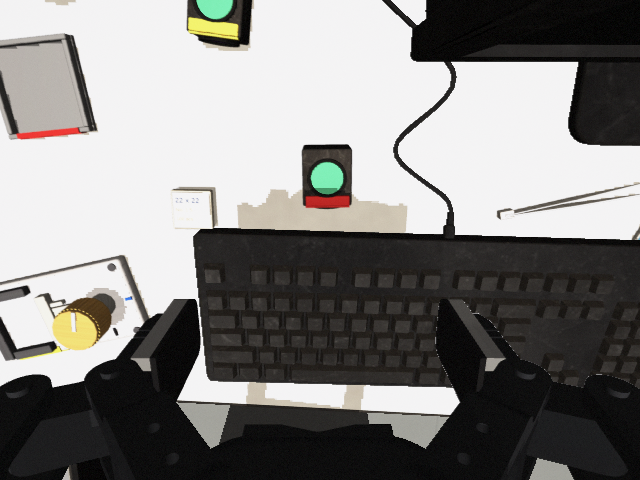

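The wrist view has the red module at (327,180), nearly square to the tool, and the yellow one at (215,20). The nut at (80,325) has its stripe pointing up.

```bash
cat >> h.py <<'E'
def rect(i,m,z):
    cs,_=cv2.findContours(m.astype(np.uint8),cv2.RETR_EXTERNAL,cv2.CHAIN_APPROX_NONE);c=max(cs,key=len)[:,0]
    w=np.array([ray(i,u,z)[:2] for u in c])
    (cx,cy),(a,b),t=cv2.minAreaRect((w*1e4).astype(np.float32))
    if a<b: t+=90;a,b=b,a   # t: direction of long side
    t=(t-90+90)%180-90; return np.round([cx/1e4,cy/1e4,a/10,b/10,t],4) # yaw = long dir -90
E
python3 - <<'E'
from h import *
im=cv2.imread("pics/w1.png")[:,:,::-1].copy();i=cams.camera_info("wrist")
for k in("red","yellow"):
    for c,a,b,m in blobs(im,*COL[k],200): print(k,np.round(c),rect(i,m,.039))
g=cv2.cvtColor(im,cv2.COLOR_RGB2GRAY)
m=(g<110);m2=np.zeros_like(m);m2[130:228,290:370]=1
h=cv2.cvtColor(im,cv2.COLOR_RGB2HSV);sat=(h[...,1]>100)
n,l,s,c=cv2.connectedComponentsWithStats((((g<90)|sat)&m2).astype(np.uint8))
for q in range(1,n):
  if s[q][4]>300:print(s[q],rect(i,l==q,.036))
for c in (315,340): print([int(v) for v in g[138:150,c]],[int(v) for v in g[200:215,c]])
for r in (160,): print([int(v) for v in g[r,296:310]],[int(v) for v in g[r,345:357]])
E
```

```text
red [ 48. 133.] [ 0.5859  0.1606 46.6668  4.2414  5.3125]
red [327. 202.] [ 0.5352 -0.0435 33.7827  8.6629  0.1552]
yellow [213.  28.] [ 0.656   0.035  34.4313 10.0918 -7.2797]
yellow [ 74. 331.] [ 0.4218  0.1703 35.7644 35.3359 82.9164]
[ 302  145   50   64 3070] [ 5.53600e-01 -4.32000e-02  4.86123e+01  3.72369e+01 -8.90607e+01]
[244, 243, 244, 244, 244, 243, 185, 12, 6, 10, 12, 35] [85, 85, 83, 82, 79, 73, 73, 86, 178, 196, 197, 197, 197, 198, 199]
[244, 243, 244, 243, 244, 242, 128, 13, 14, 8, 15, 44] [85, 84, 84, 82, 81, 77, 83, 133, 197, 198, 197, 198, 198, 197, 199]
[244, 244, 244, 243, 243, 228, 86, 59, 64, 58, 58, 57, 57, 55] [63, 62, 59, 60, 64, 62, 54, 216, 242, 243, 244, 244]
```

```bash
python3 -c "
from h import *
plan(.557,-.041,.012,0)"
```

```text
turn(tool,deg) [-0.01  0.02  0.18] shift AFTER turn cm [ 2.39  0.51 18.89] shift before [ 2.4   0.53 18.89]
```

Request:
apply_moves(moves=[0.6, 0.1, 3.3, 0, 0, 0, 0.6, 0.1, 3.3, 0, 0, 0, 0.6, 0.1, 3.3, 0, 0, 0, 0.6, 0.1, 3.3, 0, 0, 0, 0, 0, 0, 0, 0, 0, 0, 0, 0, 0, 0, 0, 0, 0, 0, 0, 0, 0], jaw=1)

```text
time: 2.85
position: [0.5569, -0.0425, 0.071]
eef_rot: [3.141, -0.002, -0.001]
contact_force: [-0.2, -0.3, -0.0]
finger_gap: 0.0853
gripper_force: 0.0
```

Run:
```python
from h import *
plan(.557,-.041,.012,0)
i=cams.camera_info("wrist");im=cams.capture("wrist")
for k in("red","green"):
    for c,a,b,m in blobs(im,*COL[k],150): print(k,np.round(c),rect(i,m,.039))
```

```text
turn(tool,deg) [ 0.03 -0.13 -0.08] shift AFTER turn cm [ 0.01 -0.15  5.9 ] shift before [-0.   -0.15  5.9 ]
red [314. 308.] [ 0.5382 -0.0411 33.3482  8.7585  1.1214]
green [113.   6.] [ 0.6669  0.0356 19.1708  5.1707 -0.1008]
green [313. 273.] [ 0.5563 -0.0407 24.1592 23.5944 -0.1202]
```

Request:
apply_moves(moves=[0, -0.15, 2, 0, 0, 0, 0, 0, 2, 0, 0, 0, 0, 0, 1.8, 0, 0, 0, 0, 0, 0, 0, 0, 0])

```text
time: 3.3
position: [0.5553, -0.0402, 0.0111]
eef_rot: [-3.141, 0.002, -0.001]
contact_force: [-0.0, 0.3, 0.4]
finger_gap: 0.0851
gripper_force: 0.0
```

Request:
apply_moves(moves=[0, 0, 0, 0, 0, 0, 0, 0, 0, 0, 0, 0, 0, 0, 0, 0, 0, 0, 0, 0, 0, 0, 0, 0, 0, 0, 0, 0, 0, 0], jaw=0.2, force=40)

```text
time: 3.8
position: [0.5573, -0.0404, 0.0128]
eef_rot: [3.141, -0.003, -0.001]
contact_force: [0.2, 0.1, 6.1]
finger_gap: 0.0369
gripper_force: 41.1
```

Request:
apply_moves(moves=[0, 0, 2, 0, 0, 0, 0, 0, -4, 0, 0, 0, 0, 0, -4, 0, 0, 0, 0, -2, -4, 0, 0, 0, 0, -4, -4, 0, 0, 0, 0, -4, -3, 0, 0, 0, 0, -4, 0, 0, 0, 0, 0, -4, 0, 0, 0, 0, 0, 0, 0, 0, 0, 0, 0, 0, 0, 0, 0, 0, 0, 0, 0, 0, 0, 0])

```text
time: 4.9
position: [0.5559, 0.1343, 0.1765]
eef_rot: [3.141, 0.001, -0.001]
contact_force: [0.1, 0.8, -1.2]
finger_gap: 0.0375
gripper_force: 65.6
```

I mistyped the first row: it pushed down briefly before lifting. I need to check how the module now sits in the grip.

Run:
```python
from h import *
s=status.read_state();print(s["position"],s["time"],s["contact_force"],s["finger_gap"])
i=cams.camera_info("wrist");im=cams.capture("wrist")
for k,z in(("red",.012),("red",.205),("green",.2)):
    for c,a,b,m in blobs(im,*COL[k],100): print(k,np.round(c),a,z,rect(i,m,z))
cv2.imwrite("pics/w2.png",im[:,:,::-1])
```

```text
[0.55593858 0.13432657 0.17650311] 4.9 [ 0.12669478  0.78886094 -1.17331504] 0.03753341774649896
red [254. 164.] 394 0.012 [ 0.5862  0.1816 49.9622  4.5811  5.8184]
red [320. 423.] 693 0.012 [  0.3447   0.1328 100.1182  14.446    0.7636]
red [254. 164.] 394 0.205 [ 0.6144  0.1516 18.4877  1.6951  5.8184]
red [320. 423.] 693 0.205 [ 0.5251  0.1335 37.0471  5.3455  0.7636]
green [472.  26.] 1322 0.2 [ 0.6501  0.0929 10.3492 10.0852 -0.0678]
green [318. 380.] 4300 0.2 [ 0.539   0.134  27.9897 26.9755 -0.1029]
```

View pics/w2.png

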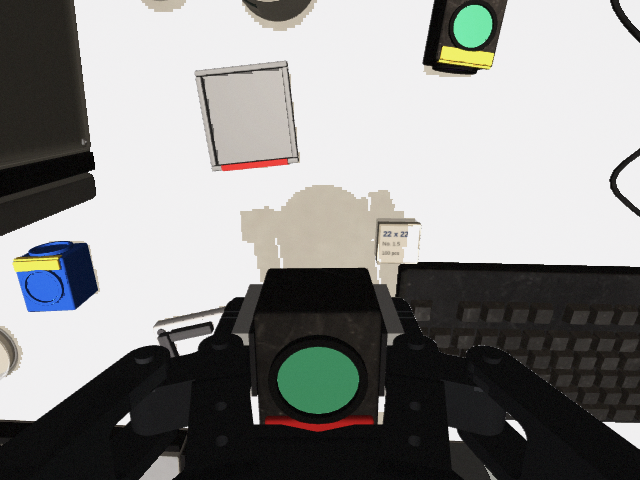

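The picture shows the module square in the grip but slid up: by the window's apparent size, its underside is near tip level. I'll set it down on free bench and grip it again higher up. The nest's red bar is at (254,164).

Request:
apply_moves(moves=[-1.1, -0.5, 2, 0, 0, 0, 0, 0, 4, 0, 0, 0, 0, 0, 4, 0, 0, 0, 0, 0, 4, 0, 0, 0, 0, 0, 1.5, 0, 0, 0, 0, 0, 0, 0, 0, 0, 0, 0, 0, 0, 0, 0])

```text
time: 5.65
position: [0.5458, 0.1391, 0.0217]
eef_rot: [3.141, 0.0, -0.002]
contact_force: [0.1, 0.3, -0.5]
finger_gap: 0.0376
gripper_force: 65.6
```

Request:
apply_moves(moves=[0, 0, 0.4, 0, 0, 0, 0, 0, 0.3, 0, 0, 0, 0, 0, 0, 0, 0, 0])

```text
time: 5.95
position: [0.5458, 0.1401, 0.0153]
eef_rot: [-3.141, -0.001, -0.001]
contact_force: [-0.2, -0.2, -0.5]
finger_gap: 0.0375
gripper_force: 65.6
```

Request:
apply_moves(moves=[0, 0, 0.4, 0, 0, 0, 0, 0, 0.4, 0, 0, 0, 0, 0, 0, 0, 0, 0])

```text
time: 6.25
position: [0.5448, 0.1401, 0.0062]
eef_rot: [3.141, 0.001, -0.0]
contact_force: [-0.3, -0.6, -0.8]
finger_gap: 0.0371
gripper_force: 65.6
```

Request:
apply_moves(moves=[0, 0, 0.2, 0, 0, 0, 0, 0, 0.1, 0, 0, 0, 0, 0, 0, 0, 0, 0])

```text
time: 6.55
position: [0.5452, 0.1401, 0.0035]
eef_rot: [3.142, 0.0, -0.001]
contact_force: [-0.0, 0.4, -1.9]
finger_gap: 0.0374
gripper_force: 65.6
```

Request:
apply_moves(moves=[0, 0, 0.2, 0, 0, 0, 0, 0, 0.1, 0, 0, 0, 0, 0, 0, 0, 0, 0])

```text
time: 6.85
position: [0.5452, 0.1401, 0.0005]
eef_rot: [3.142, 0.0, -0.001]
contact_force: [0.0, -0.0, -0.4]
finger_gap: 0.0375
gripper_force: 65.6
```

Request:
apply_moves(moves=[0, 0, 0.2, 0, 0, 0, 0, 0, 0, 0, 0, 0])

```text
time: 7.05
position: [0.5456, 0.1402, -0.001]
eef_rot: [-3.141, -0.001, -0.001]
contact_force: [-0.3, -0.1, 2.7]
finger_gap: 0.0374
gripper_force: 67.4
```

Request:
apply_moves(moves=[0, 0, 0, 0, 0, 0, 0, 0, 0, 0, 0, 0, 0, 0, 0, 0, 0, 0, 0, 0, -0.7, 0, 0, 0, 0, 0, -0.7, 0, 0, 0, 0, 0, 0, 0, 0, 0, 0, 0, 0, 0, 0, 0], jaw=0.6)

```text
time: 7.75
position: [0.5458, 0.1402, 0.0132]
eef_rot: [-3.141, -0.001, -0.001]
contact_force: [0.3, 0.8, -0.6]
finger_gap: 0.0509
gripper_force: 0.0
```

Request:
apply_moves(moves=[0, 0, 0, 0, 0, 0, 0, 0, 0, 0, 0, 0, 0, 0, 0, 0, 0, 0, 0, 0, 0, 0, 0, 0], jaw=0.2, force=40)

```text
time: 8.15
position: [0.5455, 0.1401, 0.0129]
eef_rot: [-3.142, -0.0, -0.001]
contact_force: [-1.2, -1.3, 4.8]
finger_gap: 0.0374
gripper_force: 41.1
```

Run:
```python
from h import *
# nest from bar: corrected bar centre (.5862,.1816), yaw 5.8; bar on front wall -> centre ~ 34-36mm ahead
t=np.radians(5.8)
print(.5862+.034*np.cos(t),.1816+.034*np.sin(t))
# nest corners in w2 (outer top, z=.012)
c={"n":0}
im=cv2.imread("pics/w2.png")
i=cams.camera_info("wrist");T=i["world_to_cam"];T=np.array(T);s=status.read_state()
d=np.array([.5559,.1343,.1765])-np.array(s["position"])
T[:3,3]-=T[:3,:3]@d;i["world_to_cam"]=T
P=[ray(i,u,.012) for u in((195,70),(288,61),(299,162),(212,170))];print(np.round(P,4),np.mean(P,0))
plan(.618,.187,.09,5.8)
```

```text
0.6200259441001789 0.18503591410422018
[[0.6528 0.2202 0.012 ]
 [0.6586 0.1545 0.012 ]
 [0.5881 0.1479 0.012 ]
 [0.5821 0.2137 0.012 ]] [0.62040272 0.18409061 0.012     ]
turn(tool,deg) [-0.   -0.02 -5.84] shift AFTER turn cm [ 7.69 -3.93 -7.71] shift before [ 7.25 -4.69 -7.7 ]
```

Request:
apply_moves(moves=[0, 0, -3, 0, 0, -2.8, 0, 0, -3, 0, 0, -2.8, 2, -0.9, 0, 0, 0, 0, 2, -0.9, 0, 0, 0, 0, 2, -1, 0, 0, 0, 0, 1.9, -0.9, 0, 0, 0, 0, 0, 0, 0, 0, 0, 0, 0, 0, 2.5, 0, 0, 0, 0, 0, 2.2, 0, 0, 0, 0, 0, 0, 0, 0, 0, 0, 0, 0, 0, 0, 0])

```text
time: 9.25
position: [0.619, 0.1841, 0.0249]
eef_rot: [3.141, 0.003, 0.097]
contact_force: [-0.2, -0.9, -0.7]
finger_gap: 0.0372
gripper_force: 40.5
```

Run:
```python
from h import *
plan(.621,.1845,.0169,5.5)
i=cams.camera_info("wrist");im=cams.capture("wrist");cv2.imwrite("pics/w3.png",im[:,:,::-1])
```

```text
turn(tool,deg) [0.03 0.17 0.06] shift AFTER turn cm [ 0.2  -0.02  0.8 ] shift before [ 0.2  -0.02  0.8 ]
```

View pics/w3.png

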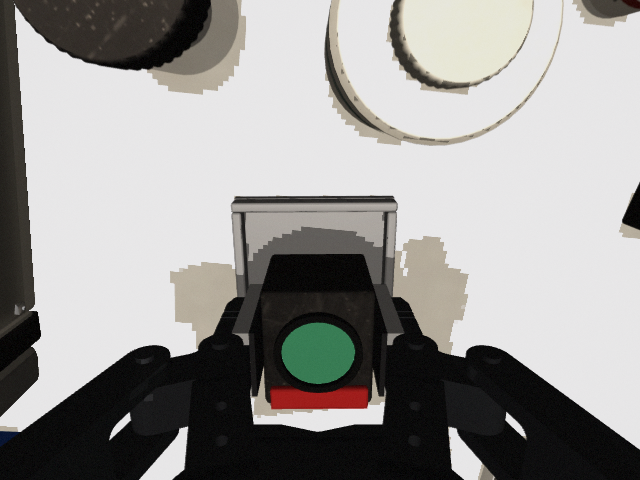

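The module is centred over the nest, so I'll lower it.

Request:
apply_moves(moves=[0.2, 0, 0.4, 0, 0, 0, 0, 0, 0.2, 0, 0, 0, 0, 0, 0, 0, 0, 0])

```text
time: 9.6
position: [0.6226, 0.1848, 0.02]
eef_rot: [-3.142, -0.001, 0.097]
contact_force: [-0.4, 0.8, -1.3]
finger_gap: 0.0372
gripper_force: 40.5
```

Request:
apply_moves(moves=[0, 0, 0.15, 0, 0, 0, 0, 0, 0, 0, 0, 0])

```text
time: 9.8
position: [0.6223, 0.1848, 0.0182]
eef_rot: [-3.142, 0.0, 0.097]
contact_force: [-0.0, -0.2, -0.2]
finger_gap: 0.0376
gripper_force: 40.5
```

Request:
apply_moves(moves=[-0.1, 0, 0.15, 0, 0, 0, 0, 0, 0, 0, 0, 0])

```text
time: 10.0
position: [0.6217, 0.1848, 0.017]
eef_rot: [-3.141, -0.001, 0.097]
contact_force: [0.4, -1.1, 0.2]
finger_gap: 0.0374
gripper_force: 40.7
```

Request:
apply_moves(moves=[0, 0, 0, 0, 0, 0, 0, 0, 0, 0, 0, 0, 0, 0, 0, 0, 0, 0, 0, 0, -2, 0, 0, 0, 0, 0, -4, 0, 0, 0, 0, 0, -4, 0, 0, 6.4, 0, 0, 0, 0, 0, 6.4, 1.4, 3.5, 0, 0, 0, 0, 1.4, 3.5, 0, 0, 0, 0, 1.4, 3.6, 0, 0, 0, 0, 1.4, 3.6, 0, 0, 0, 0, 0, 0, 0, 0, 0, 0, 0, 0, 0, 0, 0, 0, 0, 0, 0, 0, 0, 0], jaw=0.6)

```text
time: 11.4
position: [0.6585, 0.0375, 0.1165]
eef_rot: [-3.141, 0.001, -0.126]
contact_force: [0.1, 1.4, 0.6]
finger_gap: 0.0511
gripper_force: 0.0
```

Run:
```python
from h import *
i=cams.camera_info("wrist");im=cams.capture("wrist");cv2.imwrite("pics/w4.png",im[:,:,::-1])
for k in("yellow","green","red"):
    for c,a,b,m in blobs(im,*COL[k],150): print(k,np.round(c),rect(i,m,.039 if k!="red" else .043))
plan(.676,.0365,.0125,-7.3)
i=cams.camera_info("top");im=cams.capture("top")
for k in("red","green"):
    for c,a,b,m in blobs(im,*COL[k],20): print(k,np.round(c),rect(i,m,.043))
```

```text
yellow [315. 239.] [ 0.6594  0.0385 33.199   9.0227 -7.2526]
green [315. 208.] [ 0.6774  0.0364 24.001  23.5336 -7.2538]
green [ 88. 334.] [ 0.6151  0.1852 23.8677 23.1427 -7.246 ]
red [193.  93.] [ 0.7451  0.0895 15.8841 15.5989 56.0568]
red [ 87. 360.] [ 0.5996  0.1807 33.4923  8.6592  6.4699]
turn(tool,deg) [-0.02  0.04  0.11] shift AFTER turn cm [ 1.75 -0.09 10.4 ] shift before [ 1.76 -0.08 10.4 ]
red [363. 166.] [ 0.7445  0.0916 13.0869 11.4082 46.1324]
red [322. 229.] [ 0.5984  0.1839 32.7765 11.6044  6.1023]
red [322. 236.] [ 0.5833  0.1827 43.4413  3.9844  5.674 ]
green [321. 221.] [ 0.6167  0.1854 25.0757 22.938   0.8776]
green [228. 414.] [  0.1809   0.3867  30.0049  12.7016 -24.9073]
```

The red module lies flat in its nest, with its window at (.615,.185) and yaw 6°. Now the yellow one.

Request:
apply_moves(moves=[0.9, -0.1, 3, 0, 0, 0, 0.9, 0, 3, 0, 0, 0, 0, 0, 1, 0, 0, 0, 0, 0, 0, 0, 0, 0, 0, 0, 0, 0, 0, 0])

```text
time: 12.0
position: [0.6769, 0.0362, 0.0472]
eef_rot: [-3.142, 0.0, -0.125]
contact_force: [0.6, 0.1, 0.8]
finger_gap: 0.0514
gripper_force: 0.0
```

Run:
```python
from h import *
plan(.677,.0363,.0125,-7.3)
```

```text
turn(tool,deg) [-0.    0.    0.11] shift AFTER turn cm [ 0.01 -0.01  3.47] shift before [ 0.01 -0.01  3.47]
```

Request:
apply_moves(moves=[0, 0, 1.8, 0, 0, 0, 0, 0, 1.7, 0, 0, 0, 0, 0, 0, 0, 0, 0, 0, 0, 0, 0, 0, 0])

```text
time: 12.4
position: [0.6775, 0.0357, 0.013]
eef_rot: [-3.141, -0.001, -0.126]
contact_force: [0.0, 0.2, 0.4]
finger_gap: 0.0517
gripper_force: 0.0
```

Request:
apply_moves(moves=[0, 0, 0, 0, 0, 0, 0, 0, 0, 0, 0, 0, 0, 0, 0, 0, 0, 0, 0, 0, 0, 0, 0, 0, 0, 0, 0, 0, 0, 0], jaw=0.2, force=40)

```text
time: 12.9
position: [0.6785, 0.0355, 0.0137]
eef_rot: [-3.141, -0.003, -0.126]
contact_force: [-0.4, 0.5, 5.7]
finger_gap: 0.0372
gripper_force: 42.5
```

Run:
```python
from h import *
i=cams.camera_info("wrist");s=status.read_state();im=cams.capture("wrist")
r=R.from_euler("xyz",s["eef_rot"])
for k in("yellow","green"):
    for c,a,b,m in blobs(im,*COL[k],150):
        q=rect(i,m,.039);print(k,np.round(c),q,np.round(r.inv().apply(np.r_[q[:2],.039]-s["position"]),4))
# clamp from top cam
```

```text
yellow [319. 388.] [ 0.6608  0.0371 33.4017  8.5052 -7.2494] [-0.0176  0.0007 -0.0254]
green [318. 341.] [ 0.6781  0.0352 24.0332 23.288  -7.2559] [-0.0002  0.0004 -0.0253]
```

Request:
apply_moves(moves=[0, 0, -2.8, 0, 0, 0, 0, 0, -4, 0, 0, -7.1, 0, 0, -4, 0, 0, -7.1, 0, 0, -4, 0, 0, -7.1, -2.7, -2.5, 0, 0, 0, 0, -2.7, -2.5, 0, 0, 0, 0, -2.7, -2.5, 0, 0, 0, 0, -2.7, -2.5, 0, 0, 0, 0, -2.7, -2.5, 0, 0, 0, 0, -2.7, -2.5, 0, 0, 0, 0, -2.7, -2.5, 0, 0, 0, 0, -2.7, -2.5, 0, 0, 0, 0, -2.7, -2.5, 0, 0, 0, 0, -2.7, -2.5, 0, 0, 0, 0, 0, 0, 0, 0, 0, 0, 0, 0, 0, 0, 0, 0, 0, 0, 0, 0, 0, 0, 0, 0, 0, 0, 0, 0])

```text
time: 14.75
position: [0.3557, 0.2122, 0.1599]
eef_rot: [3.142, -0.001, 0.244]
contact_force: [0.1, -0.1, -1.2]
finger_gap: 0.0371
gripper_force: 41.6
```

Run:
```python
from h import *
import json
i=cams.camera_info("wrist");s=status.read_state();im=cams.capture("wrist")
cv2.imwrite("pics/w5.png",im[:,:,::-1]);json.dump({k:np.array(v).tolist() for k,v in i.items()},open("w5.json","w"))
print(s["position"],s["eef_rot"],s["dq"])
for k,z in(("yellow",.014),("yellow",.06),("blue",.014),("brass",.06),("yellow",s["position"][2]+.0253),("green",s["position"][2]+.0233)):
    for c,a,b,m in blobs(im,*COL[k],30): print(k,np.round(c),a,rect(i,m,z))
```

```text
[0.35565141 0.21222812 0.15987308] [ 3.14156058e+00 -1.08156275e-03  2.44371150e-01] [-0.00223318  0.00187389  0.00472022  0.00250591  0.00206314  0.00081075]
yellow [444.  90.] 45 [ 0.4566  0.1503 10.0796  2.5844  4.3539]
yellow [453. 127.] 799 [ 0.4334  0.1404 42.0024 28.3048 51.9103]
yellow [413. 112.] 39 [  0.4374   0.1657  16.9797   4.801  -89.0928]
yellow [308. 168.] 367 [ 0.3846  0.2257 47.611   6.1952 12.9108]
yellow [318. 387.] 1988 [ 0.2065  0.1742 82.5269 23.0389 13.9714]
yellow [444.  90.] 45 [0.4521 0.163  8.4688 2.1714 4.3535]
yellow [453. 127.] 799 [ 0.4326  0.1547 35.2899 23.7813 51.9103]
yellow [413. 112.] 39 [  0.4359   0.176   14.2661   4.0338 -89.0928]
yellow [308. 168.] 367 [ 0.3915  0.2263 40.0022  5.2051 12.9108]
yellow [318. 387.] 1988 [ 0.242   0.1831 69.3383 19.3571 13.9714]
brass [420. 117.] 286 [  0.4351   0.1668  35.7734  23.8788 -81.4948]
brass [319. 387.] 2066 [ 0.242   0.1831 69.3988 19.3573 13.9714]
yellow [444.  90.] 45 [0.4398 0.1976 4.0855 1.0475 4.3544]
yellow [453. 127.] 799 [ 0.4303  0.1936 17.0245 11.4725 51.9103]
yellow [413. 112.] 39 [  0.432    0.2039   6.8822   1.946  -89.0927]
yellow [308. 168.] 367 [ 0.4106  0.2282 19.2977  2.511  12.9107]
yellow [318. 387.] 1988 [ 0.3384  0.2074 33.4499  9.3382 13.9714]
green [102. 306.] 33 [  0.3501   0.2827   5.6816   0.8341 -25.9626]
green [318. 341.] 3631 [ 0.3541  0.2115 24.4505 23.7278 13.9713]
green [115. 317.] 41 [ 0.347   0.2788  4.1517  3.1625 41.4427]
```

View pics/w5.png

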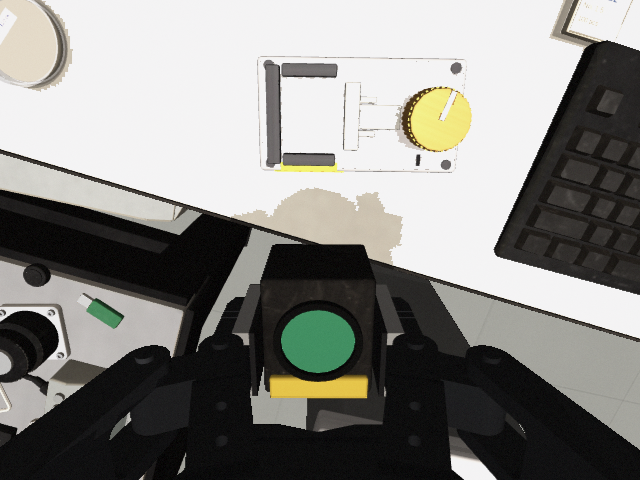

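The picture shows the fixture with plate corners at about (258,57), (466,57), (456,172) and (261,171). The dark pocket walls are at the left, the nut is at (440,120), and the held module is square.

```bash
cat > m.py <<'E'
from h import *
import json
im=cv2.imread("pics/w5.png")[:,:,::-1].copy();i=json.load(open("w5.json"))
P=np.array([ray(i,u,.014)[:2] for u in((258.5,57),(466,57),(456.5,172),(261,171))])
print("corners",np.round(P,4).tolist(),"centre",P.mean(0));e=(P[0]-P[1]+P[3]-P[2])/2;print("len",np.linalg.norm(e),np.linalg.norm(P[0]-P[3]),np.linalg.norm(P[1]-P[2]))
yaw=np.arctan2(-e[0],e[1]);print("yaw",np.degrees(yaw))
g=cv2.cvtColor(im,cv2.COLOR_RGB2GRAY);m=(g<110).astype(np.uint8);k=np.zeros_like(m);k[58:170,262:345]=1
n,l,s,c=cv2.connectedComponentsWithStats(m&k)
for q in range(1,n):
    if s[q][4]>200: print(s[q],rect(i,l==q,.022))
t=yaw;ax=np.array([np.cos(t),np.sin(t)]);ay=np.array([-np.sin(t),np.cos(t)])
C=P.mean(0);print("pocket from corners",C+.035*ay,"nut",C-.042*ay)
print("col 310 far",g[60:84,310].tolist(),"near",g[146:175,310].tolist());print("row115 left",g[115,258:290].tolist(),"jaw",g[115,335:366].tolist())
w=cv2.inRange(im,(200,200,200),(255,255,255));k[:]=0;k[85:125,435:468]=1
E
python3 m.py
```

```text
corners [[0.4468, 0.2745], [0.4797, 0.1423], [0.4064, 0.1227], [0.3735, 0.2578]] centre [0.42659989 0.19932425]
len 0.13764433286173172 0.07511162935900079 0.07582135173393291
yaw 13.81971366225848
[265  63  16 103 927] [  0.4131   0.2566  65.3718   9.4843 -76.903 ]
[282  63  55  14 226] [ 0.4468  0.2403 34.8921  7.8209 13.9677]
[283 153  52  13 346] [ 0.391   0.2271 35.0432  8.1776 13.9686]
pocket from corners [0.41823952 0.23331107] nut [0.43663233 0.15854006]
col 310 far [243, 243, 243, 162, 98, 110, 111, 113, 113, 117, 117, 112, 116, 111, 111, 85, 37, 158, 211, 244, 243, 243, 244, 243] near [244, 244, 243, 244, 243, 243, 241, 84, 54, 103, 105, 109, 113, 114, 116, 112, 106, 106, 108, 116, 229, 228, 228, 229, 229, 207, 244, 243, 244]
row115 left [217, 224, 243, 243, 243, 244, 244, 243, 174, 108, 105, 103, 109, 109, 105, 109, 109, 115, 114, 112, 104, 62, 61, 201, 242, 244, 244, 244, 243, 243, 244, 244] jaw [244, 244, 244, 244, 244, 244, 244, 243, 243, 104, 234, 243, 244, 243, 244, 243, 243, 243, 244, 244, 244, 244, 244, 241, 174, 241, 243, 244, 243, 244, 244]
```

```bash
cat >> m.py <<'E'
print('----');t=np.radians(13.9);ax=np.array([np.cos(t),np.sin(t)]);ay=np.array([-np.sin(t),np.cos(t)])
a,b=[ray(i,u,.022)[:2] for u in((310,75),(310,154.7))];f=ray(i,(279,115),.022)[:2];j=ray(i,(344.5,115),.022)[:2]
print("span",(a-b)@ax,"jaw gap",(f-j)@ay)
px=(a+b)/2@ax;py=f@ay-.0195;pk=px*ax+py*ay;print("pocket",pk,"jaw at",j@ay-py,"nut",pk-.077*ay)
for z in (.022,):
    print("floor edges",[(ray(i,u,.014)[:2]@ax-px) for u in((310,77.3),(310,153))])
# TCP target: envelope centre = TCP-1.5mm x; y centre -1.8mm
tg=pk+.0015*ax-.0018*ay;print("target",tg)
h=cv2.cvtColor(im,cv2.COLOR_RGB2HSV);n=cv2.inRange(h,(15,120,190),(35,255,255))
n[:,:400]=0;n[150:]=0;n=cv2.morphologyEx(n,cv2.MORPH_CLOSE,np.ones((9,9)))
c,_=cv2.findContours(n,0,1);c=max(c,key=len);(u,v),r=cv2.minEnclosingCircle(c);print("nutcirc",u,v,r,ray(i,(u,v),.0595))
plan(tg[0],tg[1],.06,13.9)
E
python3 m.py | sed -n '/----/,$p'
```

```text
----
span 0.05106272359366846 jaw gap 0.04350186549065221
pocket [0.41864819 0.23386438] jaw at -0.02400186549065221 nut [0.43714575 0.15911921]
floor edges [np.float64(0.024585247951842026), np.float64(-0.02531833121356708)]
target [0.42053667 0.23247743]
nutcirc 438.6310119628906 118.62032318115234 33.26467514038086 [0.4366258  0.16009931 0.0595    ]
turn(tool,deg) [ 0.   -0.04  0.09] shift AFTER turn cm [ 6.8  -0.41  9.98] shift before [ 6.79 -0.4   9.98]
```

Request:
apply_moves(moves=[2, -0.1, 1, 0, 0, 0, 2, -0.1, 2, 0, 0, 0, 2, -0.1, 3, 0, 0, 0, 0.8, -0.1, 3, 0, 0, 0, 0, 0, 2, 0, 0, 0, 0, 0, 0.5, 0, 0, 0, 0, 0, 0, 0, 0, 0, 0, 0, 0, 0, 0, 0, 0, 0, 0, 0, 0, 0])

```text
time: 15.7
position: [0.4203, 0.2331, 0.0458]
eef_rot: [-3.141, -0.003, 0.245]
contact_force: [0.8, -0.6, -0.7]
finger_gap: 0.0369
gripper_force: 41.6
```

Run:
```python
from h import *
plan(.4205,.2325,.0277,13.9)
im=cams.capture("wrist");cv2.imwrite("pics/w6.png",im[:,:,::-1])
```

```text
turn(tool,deg) [-0.02 -0.14  0.15] shift AFTER turn cm [0.01 0.06 1.81] shift before [0.   0.06 1.81]
```

View pics/w6.png

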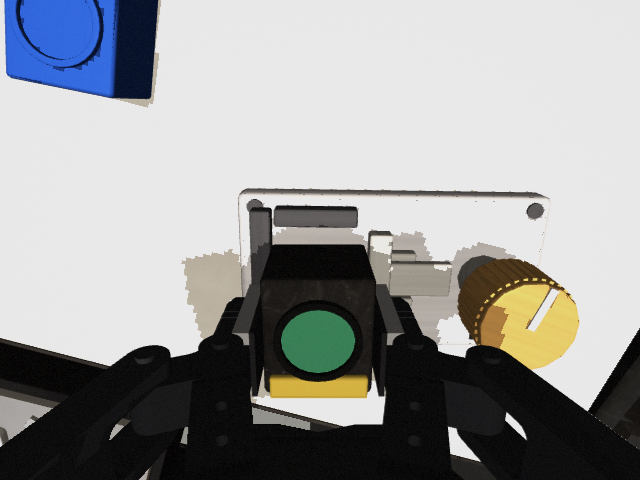

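The module sits between the fixed wall (edge at column 270) and the jaw (369), so it's aligned. I'll lower it gently.

Request:
apply_moves(moves=[0, 0, 0.5, 0, 0, 0, 0, 0, 0.5, 0, 0, 0, 0, 0, 0, 0, 0, 0, 0, 0, 0, 0, 0, 0])

```text
time: 16.15
position: [0.4191, 0.2327, 0.0345]
eef_rot: [3.141, 0.001, 0.246]
contact_force: [-0.1, 0.1, -1.2]
finger_gap: 0.0372
gripper_force: 41.6
```

Request:
apply_moves(moves=[0, 0, 0.3, 0, 0, 0, 0, 0, 0.2, 0, 0, 0, 0, 0, 0, 0, 0, 0])

```text
time: 16.45
position: [0.4191, 0.2327, 0.0293]
eef_rot: [3.141, 0.001, 0.245]
contact_force: [-0.3, -0.3, -1.6]
finger_gap: 0.0373
gripper_force: 41.6
```

Request:
apply_moves(moves=[0, 0, 0.15, 0, 0, 0, 0, 0, 0, 0, 0, 0])

```text
time: 16.65
position: [0.4193, 0.2328, 0.028]
eef_rot: [3.142, 0.0, 0.245]
contact_force: [-0.8, -0.9, -0.9]
finger_gap: 0.0372
gripper_force: 41.6
```

Request:
apply_moves(moves=[0, 0, 0.1, 0, 0, 0, 0, 0, 0, 0, 0, 0])

```text
time: 16.85
position: [0.4194, 0.2328, 0.0277]
eef_rot: [-3.142, -0.0, 0.245]
contact_force: [-1.1, -0.9, 4.7]
finger_gap: 0.0372
gripper_force: 42.3
```

Request:
apply_moves(moves=[0, 0, 0, 0, 0, 0, 0, 0, 0, 0, 0, 0, 0, 0, 0, 0, 0, 0, 0, 0, -1.5, 0, 0, 0, 0, 0, -4, 0, 0, 0, 0, 0, -4, 0, 0, -8, 0, 0, -2, 0, 0, -8, 0, 0, 0, 0, 0, -8, 0, 0, 0, 0, 0, -8, 0, 0, 0, 0, 0, -8, 0, 0, 0, 0, 0, -8, 0, 0, 0, 0, 0, -8, 0, 0, 0, 0, 0, -8, 0, 0, 0, 0, 0, -8, 0, 0, 0, 0, 0, -8, 0, 0, 0, 0, 0, -8, 0, 0, 0, 0, 0, -8, 0, 0, 0, 0, 0, -8, 0, 0, 0, 0, 0, -8], jaw=0.6)

```text
time: 18.75
position: [0.4192, 0.2327, 0.142]
eef_rot: [-3.141, -0.0, 2.206]
contact_force: [-0.3, 0.3, -0.1]
finger_gap: 0.0513
gripper_force: 0.0
```

Request:
apply_moves(moves=[0, 0, 0, 0, 0, -8, 0, 0, 0, 0, 0, -8, 0, 0, 0, 0, 0, -8, 0, 0, 0, 0, 0, -8, 0, 0, 0, 0, 0, -8, 0, 0, 0, 0, 0, -8, 0, 0, 0, 0, 0, -8, 0, 0, 0, 0, 0, -8, 0, 0, 0, 0, 0, -8, 0, 0, 0, 0, 0, -8, 0, 0, 0, 0, 0, -8, 0, 0, 0, 0, 0, -8, 0, 0, 0, 0, 0, -8, 0, 0, 0, 0, 0, -8, 0, 0, 0, 0, 0, 0, 0, 0, 0, 0, 0, 0])

```text
time: 20.35
position: [0.4192, 0.2327, 0.1421]
eef_rot: [3.141, -0.0, -2.132]
contact_force: [-0.3, -0.3, -0.2]
finger_gap: 0.0514
gripper_force: 0.0
```

Run:
```python
from h import *
print(np.round(status.read_state()["joint_positions"],3))
plan(.4369,.1595,.12,245)
i=cams.camera_info("top");im=cams.capture("top")
for k in("yellow","green"):
    for c,a,b,m in blobs(im,*COL[k],20): print(k,np.round(c),rect(i,m,.053))
i=cams.camera_info("wrist");im=cams.capture("wrist")
for k in("yellow","green"):
    for c,a,b,m in blobs(im,*COL[k],60): print(k,np.round(c),rect(i,m,.053))
```

```text
[ 0.419  0.268  1.825  0.     1.049 -2.162]
turn(tool,deg) [ 0.01 -0.01 -7.13] shift AFTER turn cm [ 5.89 -4.7   2.21] shift before [ 5.26 -5.39  2.21]
yellow [250. 264.] [ 0.5156  0.3436 29.3511  4.5063  0.9207]
yellow [331. 301.] [  0.4367   0.1604  33.1836  33.1307 -20.7485]
green [321. 221.] [ 0.6155  0.1854 24.8804 22.7593  0.8775]
green [228. 414.] [  0.1828   0.3857  30.6927  13.5701 -24.9073]
yellow [220. 143.] [  0.4379   0.1582  36.4395  35.1306 -20.5101]
yellow [356. 180.] [ 0.3835  0.2166 42.9325  6.3573 13.5181]
yellow [340. 209.] [ 0.3998  0.2266 34.0272  9.8894 13.9612]
yellow [286. 413.] [ 0.5065  0.3319 32.565   8.434   2.927 ]
green [319. 231.] [ 0.4176  0.2314 23.9142 23.7807 57.8597]
green [ 31. 318.] [  0.6045   0.1828  22.5918  21.9246 -43.1639]
```

Module is seated at yaw 13.96°. Now over the nut.

Request:
apply_moves(moves=[0, 0, 0, 0, 0, -7.1, 2, -1.6, 0, 0, 0, 0, 2, -1.6, 0, 0, 0, 0, 1.9, -1.5, 0, 0, 0, 0, 0, 0, 0, 0, 0, 0, 0, 0, 0, 0, 0, 0, 0, 0, 0, 0, 0, 0])

```text
time: 21.15
position: [0.4371, 0.1601, 0.1422]
eef_rot: [3.141, 0.0, -2.005]
contact_force: [-0.4, -0.1, -0.4]
finger_gap: 0.0512
gripper_force: 0.0
```

Run:
```python
from h import *
plan(.437,.1595,.03,245)
i=cams.camera_info("wrist");im=cams.capture("wrist");cv2.imwrite("pics/w7.png",im[:,:,::-1])
h=cv2.cvtColor(im,cv2.COLOR_RGB2HSV);n=cv2.inRange(h,np.array((15,100,150)),np.array((36,255,255)));n=cv2.morphologyEx(n,cv2.MORPH_CLOSE,np.ones((15,15)))
cs,_=cv2.findContours(n,0,1)
for c in cs:
  if cv2.contourArea(c)>800:
    m=np.zeros(n.shape,np.uint8);cv2.drawContours(m,[c],-1,1,-1);q=rect(i,m,.0595)
    w=np.array([ray(i,u,.0595)[:2] for u in c[:,0]])*1e3;print(np.round(cv2.minEnclosingCircle(w.astype(np.float32)),1).tolist() if 0 else cv2.minEnclosingCircle(w.astype(np.float32)),q)
```

```text
turn(tool,deg) [0.02 0.03 0.13] shift AFTER turn cm [ 0.06 -0.02 11.22] shift before [ 0.07 -0.02 11.22]
((392.559326171875, 203.3501434326172), 22.19514274597168) [ 0.3957  0.2041 41.8526 22.1357 13.4162]
((435.9372863769531, 158.00564575195312), 18.301315307617188) [  0.4362   0.1577  35.9223  35.8013 -67.5515]
```

View pics/w7.png

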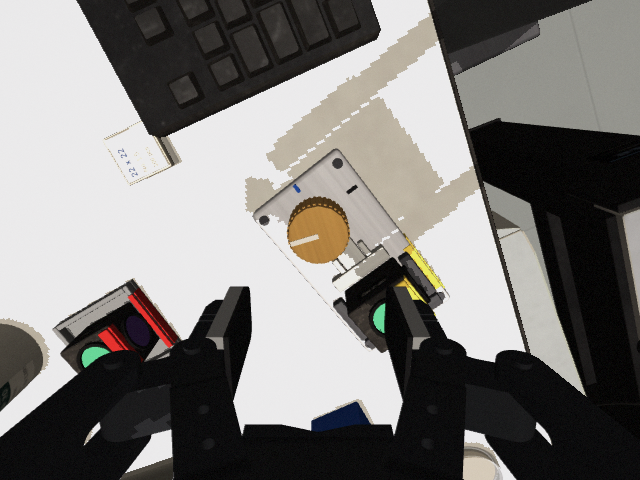

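The view shows the nut at (318,237), clear of the fingers. The module is seated in the pocket at (385,310). I'll descend over the nut.

Request:
apply_moves(moves=[0.15, 0.05, 3, 0, 0, 0, 0, 0, 3, 0, 0, 0, 0, 0, 3, 0, 0, 0, 0, 0, 1.5, 0, 0, 0, 0, 0, 0.9, 0, 0, 0, 0, 0, 0, 0, 0, 0, 0, 0, 0, 0, 0, 0, 0, 0, 0, 0, 0, 0])

```text
time: 22.0
position: [0.437, 0.1588, 0.029]
eef_rot: [-3.14, 0.001, -2.004]
contact_force: [0.4, -1.0, 0.5]
finger_gap: 0.0512
gripper_force: 0.0
```

Request:
apply_moves(moves=[0, 0, 0, 0, 0, 0, 0, 0, 0, 0, 0, 0, 0, 0, 0, 0, 0, 0, 0, 0, 0, 0, 0, 0, 0, 0, 0, 0, 0, 0], jaw=0.2, force=50)

```text
time: 22.5
position: [0.4364, 0.1588, 0.0293]
eef_rot: [-3.141, 0.002, -2.005]
contact_force: [-2.8, 2.1, 5.8]
finger_gap: 0.0343
gripper_force: 49.1
```

```bash
python3 -c "
from h import *
s=status.read_state();print({k:np.round(s[k],3) for k in('position','eef_rot','contact_force','ft_torque','joint_positions')})"
```

```text
{'position': array([0.436, 0.159, 0.029]), 'eef_rot': array([-3.141e+00,  2.000e-03, -2.005e+00]), 'contact_force': array([-2.783,  2.066,  5.807]), 'ft_torque': array([ 0.257,  0.255, -0.01 ]), 'joint_positions': array([ 2.570e-01,  4.190e-01,  1.987e+00,  1.000e-03,  7.340e-01,
       -2.451e+00])}
```

Request:
apply_moves(moves=[0, 0, 0.02, 0, 0, 4, 0, 0, 0.02, 0, 0, 8, 0, 0, 0.02, 0, 0, 8, 0, 0, 0.02, 0, 0, 8, 0, 0, 0.02, 0, 0, 8, 0, 0, 0.02, 0, 0, 8, 0, 0, 0.02, 0, 0, 8, 0, 0, 0.02, 0, 0, 8, 0, 0, 0, 0, 0, 0])

```text
time: 23.4
position: [0.4362, 0.1591, 0.0278]
eef_rot: [3.14, 0.001, -3.055]
contact_force: [-3.3, 2.7, 8.4]
finger_gap: 0.035
gripper_force: 49.1
```

```bash
cat > st.py <<'E'
from h import *
s=status.read_state();print({k:np.round(s[k],3).tolist() for k in('time','position','contact_force','ft_torque','finger_gap')},"yaw",round(float(np.degrees(s['eef_rot'][2])),2),"rp",np.round(s['eef_rot'][:2],3))
i=cams.camera_info("wrist");im=cams.capture("wrist");cv2.imwrite("pics/s%d.png"%(s['time']*100),im[:,:,::-1])
# stripe: bright unsaturated pixels inside nut top (brass hull)
h=cv2.cvtColor(im,cv2.COLOR_RGB2HSV);n=cv2.inRange(h,np.array((12,100,60)),np.array((36,255,255)))
k,l,t,c=cv2.connectedComponentsWithStats(n)
for q in range(1,k):
    if t[q][4]>1500: print("brass",t[q],c[q].round(0))
E
python3 st.py
```

```text
{'time': 23.4, 'position': [0.436, 0.159, 0.028], 'contact_force': [-3.252, 2.694, 8.38], 'ft_torque': [0.384, 0.449, -0.057], 'finger_gap': 0.035} yaw -175.06 rp [3.14e+00 1.00e-03]
brass [ 485  227  119   50 3968] [546. 251.]
brass [  263   270   110   126 10721] [319. 333.]
```

Request:
apply_moves(moves=[0, 0, 0.02, 0, 0, 8, 0, 0, 0.02, 0, 0, 8, 0, 0, 0.02, 0, 0, 8, 0, 0, 0.02, 0, 0, 8, 0, 0, 0.02, 0, 0, 8, 0, 0, 0.02, 0, 0, 8, 0, 0, 0.02, 0, 0, 8, 0, 0, 0.02, 0, 0, 8, 0, 0, 0, 0, 0, 0])

```text
time: 24.35
position: [0.4363, 0.1594, 0.0264]
eef_rot: [3.139, -0.001, 2.11]
contact_force: [-2.7, 4.3, 9.7]
finger_gap: 0.0346
gripper_force: 49.2
```

```bash
cat >> st.py <<'E'
s0=[t[q] for q in range(1,k) if t[q][4]>5000][0];m=np.zeros(n.shape,np.uint8)
cs,_=cv2.findContours((l==[q for q in range(1,k) if t[q][4]>5000][0]).astype(np.uint8),0,2)
hull=cv2.convexHull(max(cs,key=len));cv2.drawContours(m,[hull],-1,1,-1)
w=((h[...,1]<70)&(h[...,2]>120)&(m>0)).astype(np.uint8)
kk,ll,tt,cc=cv2.connectedComponentsWithStats(w)
for q in range(1,kk):
    if tt[q][4]>100:
        z=s["position"][2]+.031;ys,xs=np.where(ll==q);W=np.array([ray(i,u,z)[:2] for u in zip(xs,ys)]);print("stripe",tt[q],W.mean(0),"dir from TCP deg",np.degrees(np.arctan2(*(W.mean(0)-np.array([.436,.159]))[::-1])))
E
python3 st.py
```

```text
{'time': 24.35, 'position': [0.436, 0.159, 0.026], 'contact_force': [-2.748, 4.292, 9.688], 'ft_torque': [0.677, 0.541, -0.093], 'finger_gap': 0.035} yaw 120.92 rp [ 3.139e+00 -1.000e-03]
brass [ 262    2   54  140 1886] [288.  73.]
brass [ 300   23   72  134 4536] [335.  89.]
brass [  263   270   110   126 10711] [319. 333.]
stripe [266 349  54  21 442] [0.43067218 0.1524587 ] dir from TCP deg -129.16245921101734
```

Request:
apply_moves(moves=[0, 0, 0.02, 0, 0, 8, 0, 0, 0.02, 0, 0, 8, 0, 0, 0.01, 0, 0, 6, 0, 0, 0, 0, 0, 0])

```text
time: 24.8
position: [0.4365, 0.1595, 0.0259]
eef_rot: [3.14, -0.002, 1.727]
contact_force: [-3.3, 4.0, 10.1]
finger_gap: 0.0351
gripper_force: 49.2
```

```bash
python3 st.py
```

```text
{'time': 24.8, 'position': [0.436, 0.159, 0.026], 'contact_force': [-3.309, 4.005, 10.14], 'ft_torque': [0.667, 0.493, -0.071], 'finger_gap': 0.035} yaw 98.96 rp [ 3.14e+00 -2.00e-03]
brass [ 187   33   65  141 5522] [221. 102.]
brass [  263   270   110   126 10635] [319. 333.]
stripe [190  33  12  14 128] [0.39191726 0.24318923] dir from TCP deg 117.6372267217686
stripe [209 162  18  12 123] [0.39969547 0.21202485] dir from TCP deg 124.39827904935477
```

Request:
apply_moves(moves=[0, 0, 0.01, 0, 0, 4, 0, 0, 0.01, 0, 0, 4, 0, 0, 0, 0, 0, 0])

```text
time: 25.15
position: [0.4365, 0.1595, 0.0257]
eef_rot: [3.14, -0.002, 1.588]
contact_force: [-2.7, 3.9, 8.4]
finger_gap: 0.0345
gripper_force: 49.3
```

```bash
python3 st.py
```

```text
{'time': 25.15, 'position': [0.437, 0.159, 0.026], 'contact_force': [-2.67, 3.86, 8.371], 'ft_torque': [0.693, 0.485, -0.048], 'finger_gap': 0.035} yaw 91.01 rp [ 3.14e+00 -2.00e-03]
brass [ 152   53   73  138 4589] [189. 117.]
brass [  263   270   110   126 10603] [319. 333.]
stripe [266 349  53  21 443] [0.42826893 0.15612572] dir from TCP deg -159.60569411420178
```

Request:
apply_moves(moves=[0, 0, 0.01, 0, 0, 3, 0, 0, 0, 0, 0, 0])

```text
time: 25.4
position: [0.4365, 0.1595, 0.0256]
eef_rot: [3.14, -0.002, 1.536]
contact_force: [-2.0, 4.6, 8.6]
finger_gap: 0.0348
gripper_force: 49.3
```

```bash
python3 st.py|grep -v brass
```

```text
{'time': 25.4, 'position': [0.437, 0.16, 0.026], 'contact_force': [-1.989, 4.59, 8.593], 'ft_torque': [0.702, 0.515, -0.074], 'finger_gap': 0.035} yaw 88.03 rp [ 3.14e+00 -2.00e-03]
stripe [266 349  53  21 444] [0.42812952 0.15653862] dir from TCP deg -162.6336560562119
```

Request:
apply_moves(moves=[0, 0, 0.01, 0, 0, 3, 0, 0, 0, 0, 0, 0])

```text
time: 25.65
position: [0.4365, 0.1595, 0.0256]
eef_rot: [3.14, -0.002, 1.485]
contact_force: [-2.3, 5.7, 9.1]
finger_gap: 0.0345
gripper_force: 49.3
```

```bash
python3 st.py|grep -v brass
```

```text
{'time': 25.65, 'position': [0.437, 0.159, 0.026], 'contact_force': [-2.313, 5.653, 9.102], 'ft_torque': [0.76, 0.56, 0.214], 'finger_gap': 0.034} yaw 85.07 rp [ 3.14e+00 -2.00e-03]
stripe [266 349  53  23 443] [0.42802822 0.15688839] dir from TCP deg -165.16391497594404
```

Request:
apply_moves(moves=[0, 0, 0, 0, 0, 3, 0, 0, 0, 0, 0, 0])

```text
time: 25.9
position: [0.4366, 0.1595, 0.0256]
eef_rot: [3.14, -0.002, 1.435]
contact_force: [-3.6, 5.1, 10.3]
finger_gap: 0.0347
gripper_force: 49.3
```

```bash
python3 st.py|grep -v brass
```

```text
{'time': 25.9, 'position': [0.437, 0.159, 0.026], 'contact_force': [-3.644, 5.141, 10.34], 'ft_torque': [0.808, 0.567, 1.037], 'finger_gap': 0.035} yaw 82.24 rp [ 3.14e+00 -2.00e-03]
stripe [267 349  52  24 441] [0.42797762 0.15704031] dir from TCP deg -166.27273164132438
```

The nut bottomed out: torque rose to 1.0 N m, with the stripe on the black line (-166°). Now I back it off by a quarter turn.

Request:
apply_moves(moves=[0, 0, 0, 0, 0, -4, 0, 0, -0.02, 0, 0, -8, 0, 0, -0.02, 0, 0, -8, 0, 0, -0.02, 0, 0, -8, 0, 0, -0.02, 0, 0, -8, 0, 0, -0.02, 0, 0, -8, 0, 0, -0.02, 0, 0, -8, 0, 0, -0.02, 0, 0, -8, 0, 0, -0.02, 0, 0, -8, 0, 0, -0.02, 0, 0, -8, 0, 0, -0.02, 0, 0, -8, 0, 0, 0, 0, 0, -6, 0, 0, 0, 0, 0, 0, 0, 0, 0, 0, 0, 0])

```text
time: 27.35
position: [0.4362, 0.1592, 0.0275]
eef_rot: [3.14, 0.001, 3.004]
contact_force: [-4.5, 2.8, 10.4]
finger_gap: 0.0347
gripper_force: 49.4
```

```bash
python3 st.py|grep -v brass
```

```text
{'time': 27.35, 'position': [0.436, 0.159, 0.028], 'contact_force': [-4.513, 2.809, 10.391], 'ft_torque': [0.511, 0.579, 0.014], 'finger_gap': 0.035} yaw 172.13 rp [3.14e+00 1.00e-03]
stripe [266 349  54  22 443] [0.43772213 0.15032964] dir from TCP deg -78.76595586896109
```

Request:
apply_moves(moves=[0, 0, 0, 0, 0, -3, 0, 0, 0, 0, 0, 0, 0, 0, 0, 0, 0, 0])

```text
time: 27.7
position: [0.4362, 0.1591, 0.0275]
eef_rot: [3.14, 0.001, 3.057]
contact_force: [-2.9, 3.3, 11.4]
finger_gap: 0.0347
gripper_force: 49.4
```

```bash
python3 st.py|grep -v brass
python3 - <<'E'
from h import *
i=cams.camera_info("top");im=cams.capture("top")
for k,z in(("red",.043),("green",.041)):
    for c,a,b,m in blobs(im,*COL[k],20): print(k,np.round(c),rect(i,m,z))
s=cams.capture("scene");cv2.imwrite("pics/fin.png",cv2.resize(s[140:400,230:470],None,fx=2.3,fy=2.3,interpolation=cv2.INTER_CUBIC)[:,:,::-1])
E
```

```text
{'time': 27.7, 'position': [0.436, 0.159, 0.028], 'contact_force': [-2.865, 3.341, 11.357], 'ft_torque': [0.435, 0.544, 0.102], 'finger_gap': 0.035} yaw 175.13 rp [3.14e+00 1.00e-03]
stripe [266 349  54  22 444] [0.43818005 0.15041048] dir from TCP deg -75.75884084803255
red [363. 166.] [ 0.7445  0.0916 13.0869 11.4082 46.1324]
red [322. 229.] [ 0.5984  0.1839 32.7765 11.6044  6.1023]
red [322. 236.] [ 0.5833  0.1827 43.4413  3.9844  5.674 ]
green [321. 221.] [ 0.6169  0.1854 25.1147 22.9737  0.8775]
green [295. 309.] [  0.4172   0.2432  23.4451  11.4915 -74.7916]
green [228. 414.] [  0.18     0.3873  30.0516  13.6979 -24.9073]
```

View pics/fin.png

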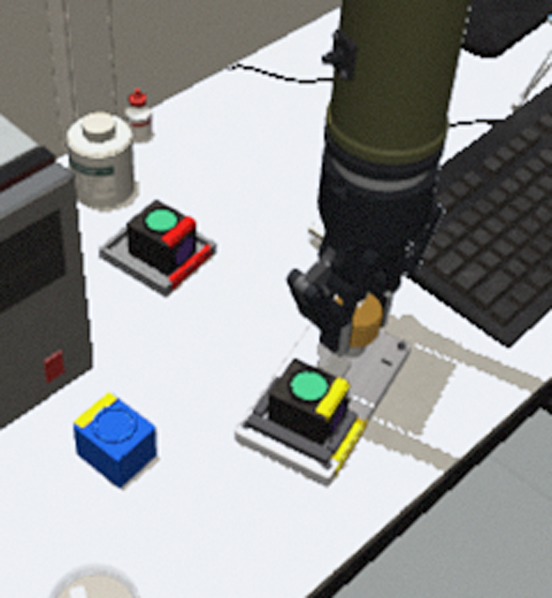

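The final view shows the red module flat in the nest, the yellow one flat in the pocket, and the nut gripped with its stripe on the blue line (-75.8° against -76.1°).

```bash
python3 -c "
from workcell import ticket
print(ticket.close_job())"
```

```text
the job is handed in; nothing more can be done
None
```

I handed the job in at about 28 s: yellow module flat in the pocket, red flat in the nest, and the nut bottomed, backed off a quarter turn (stripe within about 1° of the blue line) and still gripped; one mistyped row briefly pressed the red module into the bench with unrecorded force, so I had to re-grip it.

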